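Let down the ratchet hold-down press

ROBOT

A 7-joint arm with a two-finger parallel gripper is mounted at the origin on a cart in front of the work surface, level with it; the furniture and walls round the work are solid. World frame = base frame: x ahead of the robot, y to its left, z up, the work surface at z = 0. Lengths are in m, angles in rad, forces in N, time in s.
With the tool pointing down it reaches from about 0.425 to 0.925 m from the base axis. Payload 6.8 kg.
Tool frame: the origin (TCP) lies midway between the tips of the shut fingers; the grasp point (between the pads) lies 19 mm behind it (bot.tcp_to_grasp is the distance from the TCP to the grasp point, in m); z points along the fingers, y is the direction in which the jaws open and shut (so a half turn about z gives the same grasp; the last joint's range is limited). The gripper opens to 85 mm and grips with 20 to 120 N. Pads are 22 mm wide; open, the fingers measure 114 mm over their backs; the gripper's body (76 mm by 85 mm) begins 54 mm behind the grasp point. The pads swing forward as they close: fully open they stand 13 mm farther back than shut.
Start: joints at [-1.423, 0.477, 0.022, 1.555, -0.011, 1.109, -0.083], TCP at [0.171, 0.653, 0.202] pointing down, gripper open.
Joint ranges: [-2.96, 2.96], [-0.34, 2.1], [-1.41, 1.46], [0.24, 2.44], [-1.37, 4.51], [0.17, 1.92], [-2.96, 2.96]. Speed limits (rad/s): [2.39, 2.39, 3.14, 3.14, 3.14, 3.14, 3.14].

INTERFACE

Orientations are given as [roll, pitch, yaw] about the fixed x, y, z axes, in that order (R = Rz(yaw) Ry(pitch) Rx(roll)).
In Python, from workcell import bot, eyes gives the robot as it stands. The module is installed in compiled form; this text tells all that it offers.
- The arm moves only by the tool carry_out, never from a script. Its argument "motion" is a list of rows, each a list of 7 numbers: the closure, from 0 (fully open) to 1 (shut), then the shift along the tool's x, y, z in units of 0.25 m (1.0 is 0.25 m), then the turn, a rotation vector about the tool's x, y, z in units of 4 degrees (1.0 is 4 degrees). In form: [[gripper, tx, ty, tz, wx, wy, wz], ...]. A call has exactly 8 rows; each row shifts and turns the commanded pose from where the row before left it, along the tool's axes as they then stand; what a row does not reach is not made up. A row lasts 1/12 s, in which the tool goes at most 41.7 mm and 7.16 degrees, less where a joint would pass 70% of its speed; a pose out of reach is approached as far as the arm can. A call with a number of a shift or a turn outside -1 to 1 is refused whole. A call with a gripper value outside its range is refused whole. The fingers move at their own pace and stop on an object; "grip_force" is the grip in N (left out, the last holds). Time passes only in rows, so rows that do not move let the fingers close, or fill a call up. It gives the time, the measured TCP pose, the force and the opening at its end, in the units of the state.
- bot.state(): the state, without advancing time (a new reading comes with each control period).
- eyes.snapshot(name): name is "scene" or "top" or "wrist"; returns a dict with "pixels" (420x560x3 uint8, red, green, blue), "z_map" (420x560 float32, m along the optical axis (not along the pixel's ray), 0 where there is no reading), "K" (3x3 intrinsics, pixels), "view" (4x4, takes a point from world to camera coordinates). Camera axes: x right, y down, z forward; pixel columns grow to the right and rows downward; lengths in m; the calibration is good to about 2 mm. A picture is of the moment at which its call begins.
- bot.close_job(): hands the job in, once; it reports no verdict.
The state is a dict: "time_s": time; "joints": joint angles; "joint_vel": joint speeds; "tau": joint torques, N m; "tcp_pos": TCP position; "orientation": TCP orientation; "ft_force": force on the tool from outside, world axes, zero at the start; "moment": the same for the moment, N m; "finger_gap": finger opening in m.
Only numpy, scipy, OpenCV 4.12 (cv2) and the standard library are available. Lean on these libraries where they do the work, as an engineer would, in place of code of your own. Each camera call takes 0.05 s, during which the arm holds its last target. There are 200 camera calls.

TASK

The red arm of the small blue hold-down press on the desk is propped up by its ratchet. With the fingertips only, press the yellow thumb tab of the pawl fully down so that the pawl comes free and stays free, then push the red arm by its black crossbar all the way down past the teeth until its rubber pad sits on the card, and leave it there. Do not grip or lift anything, push gently (nothing needs forcing), and leave the beaker, the vial and the stopper standing where they are.

Things in the scene. Friction and masses are not known exactly. Their poses are not given: they have to be found in the camera images.
- press: Fixed hold-down press: grey base plate 240 x 84 x 12 mm, two blue cheek plates (outside faces 46 mm apart, up to 152 mm high), aluminium block 78 x 78 mm with its top 38 mm up and a white card on it. Origin: on the desk, straight under the arm's pivot. Its x axis points along the arm towards the crossbar end, its y axis lies along the arm's pivot and the crossbar, z is up. The base reaches from x = -90 to +150 mm. It stands at another place and yaw each time.
- lever_pivot (a point): Arm's pivot axis, 100 mm above the press's origin; fixed to the press.
- lever (a joint): Hinge of the red arm about lever_pivot, rad: its angle above level. 0 = fully down, level, pad on the card (hard stop, do not press harder than 60 N); at the start 0.78 to 1.05; grows upwards, at most 1.2. The arm stays where it is left; when the pawl is free it takes about 4 to 8 N pressed straight down on the crossbar to move it. While the pawl is engaged the arm can come down only to about 0.7, where the first of three teeth meets the pawl.
- handle_bar (a point): Middle of the black crossbar at the end of the red arm, on the bar's axis: bar 26 mm in diameter, 86 mm long along the press's y. It is 150 mm from lever_pivot; at joint value q it stands 150 cos q mm along the press's x from the pivot and 150 sin q mm above it (so the bar's axis ends 100 mm above the desk).
- pawl_pin (a point): Pin on which the pawl rocks: 62 mm behind the arm's pivot (press x = -62 mm), 140 mm up; fixed to the press.
- pawl (a joint): Rocking hinge of the brass pawl about pawl_pin, rad. 0 = nose in the teeth (start); grows as the tab is pressed down, to a stop at 0.35. The nose is clear of the teeth from about 0.2. The tab takes 3 to 5 N and the pawl stays where it is left (stiff pin, no return spring).
- thumb_tab (a point): Middle of the top face of the yellow thumb tab, 34 mm (along press x) x 40 mm (along y) plate; at joint value 0 it lies 50 mm behind pawl_pin (press x = -112 mm), level, 154 mm above the desk. Fully pressed it is 18 mm lower.
- beaker: Loose glass beaker, 64 x 57 x 61 mm high, standing behind the press; origin at the centre of its underside. Bystander.
- vial: Loose sample vial with a black cap, 21 mm in diameter, 51 mm high; origin at the centre of its underside. Bystander.
- stopper: Loose black rubber stopper, 24 mm in diameter, 24 mm high; origin at the centre of its underside. Bystander.

How it is judged:
On the way, in this order (a step that is already met when the one before it is completed fails the run):
1. the pawl is pressed free while the arm is still up (value of joint pawl above 0.25 rad and value of joint lever above 0.6 rad), for 0.2 s.
2. the arm is pushed down past all its teeth, the pawl staying free (value of joint pawl above 0.22 rad and value of joint lever below 0.12 rad), for 0.1 s.
At the end, for the whole second after the job is handed in: The arm is down within 0.04 rad of its stop and at rest, the pawl is still free (above 0.22 rad), and beaker, vial and stopper stand upright within 20 mm of where they were (value of joint lever below 0.04 rad and velocity of joint lever between -0.05 and 0.05 rad/s and value of joint pawl above 0.22 rad and distance of each of beaker, vial, stopper from where it was at the start of the episode below 0.02 m and angle between each of beaker, vial, stopper's own z axis and vertical below 0.2 rad); the robot touches nothing.
It fails at once if the arm is lifted (value of joint lever above 1.15 rad).
It fails at once if the arm is squeezed or forced (more than 60 N from the fingers) (contact force between the fingers and lever above 60 N).
It fails at once if the pawl is squeezed or forced (more than 60 N from the fingers) (contact force between the fingers and pawl above 60 N).
It fails at once if the beaker, the vial or the stopper is lifted, knocked over or pushed away (more than 30 mm) (distance of any of beaker, vial, stopper from where it was at the start of the episode above 0.03 m or angle between any of beaker, vial, stopper's own z axis and vertical above 0.5 rad).
It also fails if it takes over 48 s, if anything falls off the work surface, if the arm or the gripper's body presses on something with over 40 N, if the wrist force passes 120 N, or if a joint passes its speed limit or range.

## Working session

There is one attempt and no reset: what is moved stays moved. The work goes in short steps, Python scripts to look and compute and a tool call to move; the robot and the scene stay as the last step left them, time stands still between calls to the robot, and variables do not carry over. Pictures are saved under pics/ and viewed, on a budget of 10 in all, crops included, one or two more only if the job needs it, and the job is handed in when it is done.

Besides the shell and the picture viewer there is one more tool, called in YAML: its name, and indented under it one key for each argument. carry_out: Moves the arm, as the interface text tells. Shifts and turns lie within -1 to 1; 1 stands for 0.25 m of shift or 4 degrees of turn. Its arguments: {"type":"object","properties":{"motion":{"type":"array","items":{"type":"array","items":{"type":"number"}}},"grip_force":{"type":"number"}},"required":["motion"]}

```bash
mkdir -p pics; python3 - <<'E'
from workcell import bot, eyes
import cv2,numpy as np
print(bot.state())
ims=[]
for n in("scene","top"):
    s=eyes.snapshot(n); np.savez(n+'0.npz',**s); cv2.imwrite(f'pics/{n}0.png',s['pixels'][...,::-1]); print(n,s['K'],s['view'])
E
```

```text
{'time_s': 0.0, 'joints': array([-1.42306661,  0.47776209,  0.0223422 ,  1.55648341, -0.01150809,
        1.10933436, -0.08311069]), 'joint_vel': array([-1.50693371e-03, -1.96774859e-04, -9.58187941e-05,  1.13534524e-03,
       -1.34571622e-03, -1.08605144e-03,  1.92946322e-03]), 'tau': array([-4.50796433e-04, -5.96455586e+01,  1.60763439e+00, -2.81189060e+01,
        1.24753907e-02,  9.52688337e-03,  3.06580012e-05]), 'tcp_pos': array([0.1706568 , 0.65237423, 0.20093783]), 'orientation': array([-3.13973826e+00,  1.31729262e-04,  2.88576785e+00]), 'ft_force': array([ 0.26676998,  0.18438689, -0.25083203]), 'moment': array([ 0.00023089, -0.01174149, -0.00870962]), 'finger_gap': 0.08534325510924251}
scene [[411.33735745   0.         278.59256132]
 [  0.         411.33735745 203.49161008]
 [  0.           0.           1.        ]] [[ 0.90035013 -0.43503405 -0.01072478 -0.5735467 ]
 [-0.22429832 -0.44280845 -0.86810768  0.14593252]
 [ 0.37290737  0.78400641 -0.49626005  0.93052552]
 [ 0.          0.          0.          1.        ]]
top [[449.47012906   0.         272.94582655]
 [  0.         449.47012906 217.58280081]
 [  0.           0.           1.        ]] [[-0.01364059 -0.99929669 -0.03492933 -0.17018831]
 [-0.99477761  0.01709611 -0.10062415  0.54923127]
 [ 0.10115054  0.03337434 -0.99431118  1.00003399]
 [ 0.          0.          0.          1.        ]]
```

View pics/scene0.png

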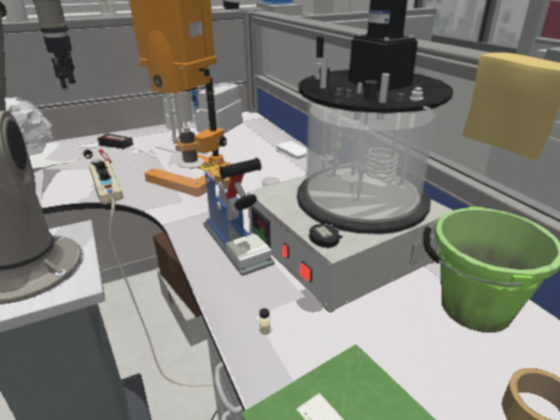

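View pics/top0.png

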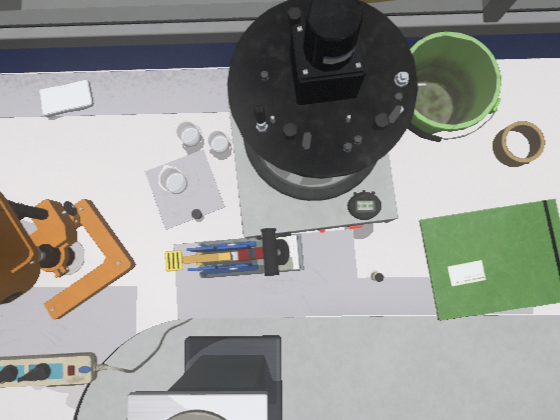

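The views show the press with its tab at top-view px (174,260) and its crossbar at (270,252), and at scene px (240,168). The vial is at top px (377,277) and the stopper at (197,214). An orange fixture stands at top px (40–130, 200–320).

```bash
cat > h.py <<'E'
import numpy as np,cv2
def world(s,m=None):
    K,V,z=s['K'],s['view'],s['z_map']
    v,u=np.nonzero((z>0) if m is None else (m&(z>0)))
    d=z[v,u]; c=np.c_[(u-K[0,2])/K[0,0]*d,(v-K[1,2])/K[1,1]*d,d]
    return (c-V[:3,3])@V[:3,:3], u, v
def ray(s,u,v):
    R,t=s['view'][:3,:3],s['view'][:3,3]; d=R.T@np.linalg.solve(s['K'],[u,v,1]); return -R.T@t,d
def onz(s,u,v,z): o,d=ray(s,u,v); return o+d*(z-o[2])/d[2]
def tri(a,pa,b,pb):
    A=[];y=[]
    for s,p in((a,pa),(b,pb)):
        o,d=ray(s,*p); d/=np.linalg.norm(d); P=np.eye(3)-np.outer(d,d); A.append(P);y.append(P@o)
    return np.linalg.lstsq(np.vstack(A),np.hstack(y),rcond=None)[0]
def blob(s,lo,hi,box):
    h=cv2.cvtColor(s['pixels'],cv2.COLOR_RGB2HSV); m=cv2.inRange(h,np.array(lo),np.array(hi))>0
    b=np.zeros_like(m); u0,v0,u1,v1=box; b[v0:v1,u0:u1]=1; return m&b
E
python3 - <<'E'
from h import *
t=dict(np.load('top0.npz'));s=dict(np.load('scene0.npz'))
def rep(n,S,m):
    p,u,v=world(S,m); r=cv2.minAreaRect(np.c_[u,v].astype(np.float32)); print(n,len(u),'rect',np.round(r[0],1),np.round(r[1],1),round(r[2],1),'med',np.median(p,0).round(4),'lo',np.percentile(p,3,0).round(3),'hi',np.percentile(p,97,0).round(3)); return r
a=rep('tab top',t,blob(t,(22,120,120),(35,255,255),(160,245,186,276)))
b=rep('bar top',t,blob(t,(0,0,0),(180,255,60),(255,225,281,280)))
c=rep('bar scn',s,blob(s,(0,0,0),(180,255,60),(217,154,264,182)))
rep('yel scn',s,blob(s,(22,120,100),(35,255,255),(195,150,230,190)))
print('tri bar',tri(t,a[0] and b[0],s,c[0]), 'tab on z.154',onz(t,*a[0],.154))
# blue cheeks / base
rep('blue top',t,blob(t,(100,100,40),(125,255,255),(180,235,265,280)))
# map of heights, world grid around path
p,u,v=world(t)
for y in np.arange(.5,-.3,-.04):
    row=[]
    for x in np.arange(.3,.9,.04):
        k=(abs(p[:,0]-x)<.02)&(abs(p[:,1]-y)<.02); row.append(int(1000*np.percentile(p[k,2],98)) if k.sum()>3 else -1)
    print(round(y,2),row)
for nm,q in(('stopper',(197,214)),('vial',(377,277)),('bk',(174,181)),('b2',(190,135)),('b3',(218,143))): print(nm,onz(t,*q,.03).round(3))
im=t['pixels'][170:300,140:300,::-1]; cv2.imwrite('pics/c1.png',cv2.resize(np.vstack([im]),(800,650)[:2] and (720,585),interpolation=2))
E
```

```text
tab top 223 rect [173.5 260.5] [19. 15.] 90.0 med [0.4519 0.0151 0.153 ] lo [0.432 0.002 0.15 ] hi [0.47  0.031 0.156]
bar top 64 rect [271.5 251.8] [45.3 16.1] 86.1 med [ 0.4571 -0.1915  0.1569] lo [ 0.424 -0.195  0.151] hi [ 0.503 -0.17   0.234]
bar scn 397 rect [238.6 163.2] [23.7 40.6] 82.9 med [ 0.459  -0.1908  0.2296] lo [ 0.421 -0.195  0.218] hi [ 0.501 -0.183  0.237]
yel scn 75 rect [208.6 166.6] [ 5.5 16.7] 79.7 med [0.448  0.007  0.1546] lo [ 0.432 -0.003  0.152] hi [0.468 0.023 0.156]
tri bar [ 0.46222514 -0.18193901  0.23658469] tab on z.154 [0.45108875 0.01588304 0.154     ]
blue top 596 rect [221.6 257.9] [28.3 69. ] 85.2 med [ 0.4386 -0.0707  0.1071] lo [ 0.425 -0.134  0.018] hi [ 0.49  -0.017  0.153]
0.5 [-1, -1, -1, -1, -1, -1, -1, -1, -1, -1, 1, 2, 4, 2, 4, 4]
0.46 [4, 4, -1, -1, -1, -1, -1, -1, 4, 3, 4, 3, 3, 4, 5, 4]
0.42 [4, 4, 3, -1, -1, -1, 3, 2, 4, 3, 3, 3, 3, 4, 4, 5]
0.38 [4, 4, 4, 2, -1, 36, 36, 2, 4, 3, 3, 3, 3, 26, 25, 172]
0.34 [3, 36, 35, 3, -1, 36, -1, 3, 3, 3, 3, 3, 3, 27, 26, 173]
0.3 [3, 36, 36, 127, 160, 151, 266, 264, 3, 3, 3, 3, 4, 26, 26, 174]
0
[... 399 characters left out ...]
 24, 24, 60, 60, 53, 53, 54, 3, 4, 173]
-0.02 [-1, 3, 2, 152, 153, 21, 23, 24, 3, 3, 48, 53, 3, 3, 4, 173]
-0.06 [-1, 3, 4, 152, 164, 25, 3, 3, 3, 2, 49, 50, 3, 3, 3, 173]
-0.1 [-1, 3, 3, 113, 165, 131, 135, 136, 135, 136, 136, 136, 135, 134, -1, 173]
-0.14 [-1, 3, 3, 25, 209, 136, 137, 137, 385, 386, 387, 387, 386, 386, -1, 174]
-0.18 [-1, 2, 3, 238, 237, 238, 137, 385, 438, 467, 387, 396, 387, 387, -1, -1]
-0.22 [-1, 3, 3, 41, 174, 166, 136, 386, 424, 414, 525, 549, 468, 414, 387, -1]
-0.26 [-1, 4, 3, 11, 12, 135, 136, 386, 431, 387, 552, 553, -1, 387, 386, -1]
stopper [ 0.557 -0.005  0.03 ]
vial [ 0.409 -0.408  0.03 ]
bk [0.635 0.048 0.03 ]
b2 [0.742 0.012 0.03 ]
b3 [ 0.722 -0.054  0.03 ]
```

View pics/c1.png

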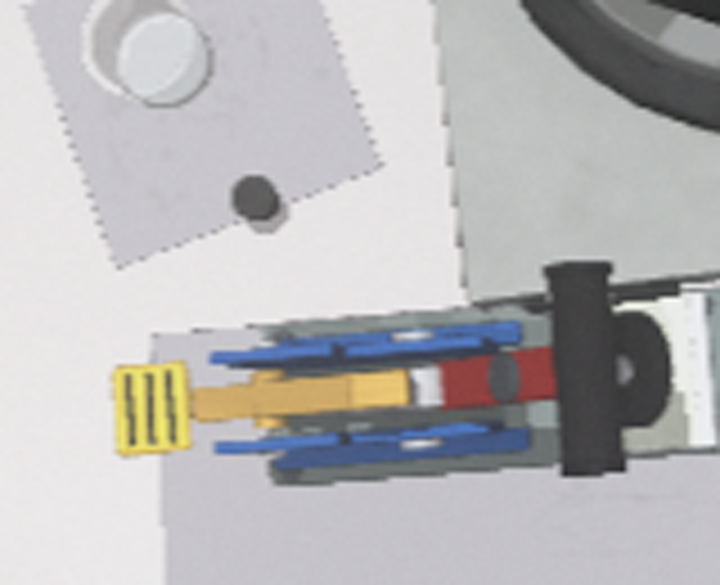

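```bash
python3 - <<'E'
from h import *
t=dict(np.load('top0.npz'));s=dict(np.load('scene0.npz'))
P=np.vstack([world(t)[0],world(s)[0]])
P=P[(P[:,0]<.95)&(P[:,0]>.0)&(P[:,1]>-.05)&(P[:,1]<.6)]
# per (z-slab,y): occupied x range, with min distance from base axis
for z0 in np.arange(.05,1.0,.1):
    k=P[(P[:,2]>z0)&(P[:,2]<z0+.1)]
    print(round(z0,2),[(round(y,2),round(np.percentile(q[:,0],2),2),round(q[:,0].max(),2)) for y in np.arange(-.05,.6,.05) for q in [k[(k[:,1]>=y)&(k[:,1]<y+.05)]] if len(q)>5])
S=world(s)[0]; k=S[(S[:,2]>.25)&(np.hypot(S[:,0],S[:,1])<1)]
r=np.hypot(k[:,0],k[:,1]);a=np.degrees(np.arctan2(k[:,1],k[:,0]))
for a0 in range(-40,120,10):
    q=(a>=a0)&(a<a0+10)
    if q.sum()>5: print(a0,'rmin',r[q].min().round(3),'z of r<.6',np.round([k[q&(r<.6),2].min(initial=9),k[q&(r<.6),2].max(initial=0)],2))
E
```

```text
0.05 [(np.float64(-0.05), np.float64(0.05), np.float64(0.93)), (np.float64(0.0), np.float64(0.07), np.float64(0.93)), (np.float64(0.05), np.float64(0.61), np.float64(0.93)), (np.float64(0.1), np.float64(0.91), np.float64(0.93)), (np.float64(0.15), np.float64(0.91), np.float64(0.93)), (np.float64(0.2), np.float64(0.44), np.float64(0.93)), (np.float64(0.25), np.float64(0.43), np.float64(0.93)), (np.float64(0.3), np.float64(0.2), np.float64(0.93)), (np.float64(0.35), np.float64(0.04), np.float64(0.93)), (np.float64(0.4), np.float64(0.09), np.float64(0.93)), (np.float64(0.45), np.float64(0.05), np.float64(0.93)), (np.float64(0.5), np.float64(0.91), np.float64(0.93)), (np.float64(0.55), np.float64(0.66), np.float64(0.93))]
0.15 [(np.float64(-0.05), np.float64(0.05), np.float64(0.95)), (np.float64(0.0), np.float64(0.07), np.float64(0.95)), (np.float64(0.05), np.float64(0.91), np.float64(0.95)), (np.float64(0.1), np.float64(0.91), np.float64(0.95)), (np.float64(0.15), np.float64(0.91), np.float64(0.95)), (np.float64(0.2), np.float64(0.91), np.float64(0.95)), (np.float64(0.25), np.float64(0.
[... 1986 characters left out ...]
 (np.float64(0.2), np.float64(0.41), np.float64(0.56)), (np.float64(0.25), np.float64(0.37), np.float64(0.41)), (np.float64(0.3), np.float64(0.37), np.float64(0.38))]
0.55 []
0.65 []
0.75 []
0.85 []
0.95 []
-40 rmin 0.068 z of r<.6 [0.25 0.35]
-30 rmin 0.063 z of r<.6 [0.25 0.35]
-20 rmin 0.06 z of r<.6 [0.25 0.35]
-10 rmin 0.059 z of r<.6 [0.25 0.35]
0 rmin 0.057 z of r<.6 [0.25 0.35]
10 rmin 0.067 z of r<.6 [0.25 0.35]
20 rmin 0.061 z of r<.6 [0.25 0.52]
30 rmin 0.062 z of r<.6 [0.25 0.52]
40 rmin 0.077 z of r<.6 [0.34 0.53]
50 rmin 0.105 z of r<.6 [0.38 0.51]
60 rmin 0.901 z of r<.6 [9. 0.]
70 rmin 0.596 z of r<.6 [0.29 0.34]
80 rmin 0.845 z of r<.6 [9. 0.]
90 rmin 0.856 z of r<.6 [9. 0.]
```

An orange second arm stands between the gripper and the press. I'll lift the tool and tilt the wrist camera towards it before crossing.

carry_out:
  motion:
    - [1,0,0,-0.12,0.6,-0.75,0]
    - [1,0,0,-0.12,0.6,-0.75,0]
    - [1,0,0,-0.12,0.6,-0.75,0]
    - [1,0,0,-0.12,0.6,-0.75,0]
    - [1,0,0,-0.12,0.6,-0.75,0]
    - [1,0,0,-0.12,0.6,-0.75,0]
    - [1,0,0,-0.12,0.6,-0.75,0]
    - [1,0,0,-0.12,0.6,-0.75,0]

```text
time_s: 0.77
tcp_pos: [0.1565, 0.6795, 0.3793]
orientation: [-2.823, 0.335, 2.936]
ft_force: [1.9, -0.1, -3.1]
finger_gap: 0.0001
```

carry_out:
  motion:
    - [1,0,0,-0.1,0.6,-0.75,0]
    - [1,0,0,-0.1,0.6,-0.75,0]
    - [1,0,0,-0.1,0.6,-0.75,0]
    - [1,0,0,-0.1,0.6,-0.75,0]
    - [1,0,0,0,0.6,-0.75,0]
    - [1,0,0,0,0.6,-0.75,0]
    - [1,0,0,0,0.6,-0.75,0]
    - [1,0,0,0,0,0,0]

```text
time_s: 1.43
tcp_pos: [0.141, 0.6732, 0.4056]
orientation: [-2.743, 0.605, 3.039]
ft_force: [-1.6, -0.3, -1.5]
finger_gap: 0.0001
```

```bash
python3 - <<'E'
from workcell import bot, eyes
from h import *
st=bot.state(); print(st['tcp_pos'],st['orientation'],st['joints'],st['ft_force'])
s=eyes.snapshot('wrist'); np.savez('w1.npz',**s); cv2.imwrite('pics/w1.png',s['pixels'][...,::-1])
V=s['view'];print('cam',-V[:3,:3].T@V[:3,3],'dir',V[2,:3])
P,u,v=world(s); k=(P[:,2]>.1)&(np.hypot(P[:,0],P[:,1])<1.3); P=P[k]
for z0 in np.arange(.1,1.6,.1):
    q=P[(P[:,2]>z0)&(P[:,2]<z0+.1)]
    if len(q)>20: print(round(z0,1),len(q),np.percentile(q,2,0).round(2),np.percentile(q,98,0).round(2), 'rmin',np.hypot(q[:,0],q[:,1]).min().round(2))
E
```

```text
[0.14101948 0.673234   0.40556611] [-2.74272476  0.60462649  3.0394553 ] [-2.08793111  0.90384522  1.08581824  0.94335625 -0.09975546  1.91497086
  0.19880837] [-1.5962066  -0.31338263 -1.549037  ]
cam [-0.00539744  0.75519367  0.49187644] dir [ 0.70567987 -0.44466729 -0.55162208]
0.1 22652 [ 0.42 -0.41  0.1 ] [0.93 0.86 0.2 ] rmin 0.43
0.2 8872 [ 0.42 -0.28  0.2 ] [0.94 0.86 0.3 ] rmin 0.45
0.3 10076 [ 0.37 -0.4   0.3 ] [0.94 0.86 0.4 ] rmin 0.46
0.4 47419 [ 0.06 -0.24  0.41] [0.71 0.77 0.5 ] rmin 0.47
0.5 1264 [ 0.06 -0.28  0.5 ] [0.74 0.68 0.55] rmin 0.48
```

View pics/w1.png

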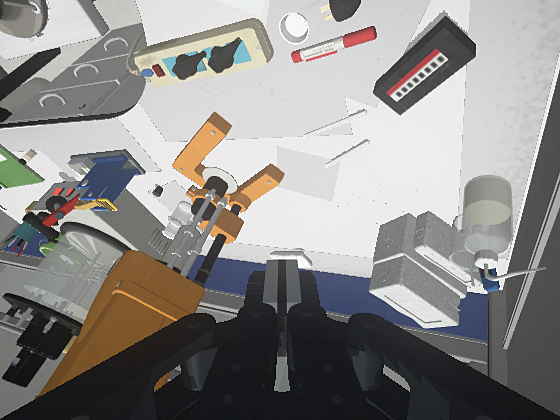

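The wrist view (upside down) shows the orange arm's body at px (60–200, 250–400) and its tubes and bracket at (170–280, 120–250). The press is at (20–140, 150–240). I'll measure how far the tool can retract so it passes on the robot's side.

```bash
cat >> h.py <<'E'
from scipy.spatial.transform import Rotation as Rn
def plan(pos,yaw,n,tilt=None,start=None):
    """rows (tool-axis shifts) from the measured pose to pos, tool down with the yaw (optional extra world rotvec tilt)"""
    from workcell import bot
    st=bot.state(); p0=st['tcp_pos']; R0=Rn.from_euler('xyz',st['orientation'])
    R1=Rn.from_euler('xyz',[np.pi,0,yaw])
    if tilt is not None: R1=Rn.from_rotvec(tilt)*R1
    w=(R0.inv()*R1).as_rotvec(); d=(np.array(pos)-p0)/n
    for i in range(n):
        R=R0*Rn.from_rotvec(w*i/n); print(np.r_[R.inv().apply(d)/.25, np.degrees(w)/n/4].round(2).tolist())
def say():
    from workcell import bot
    st=bot.state(); p=st['tcp_pos']; print('t',round(st['time_s'],2),'tcp',p.round(4),'r',np.hypot(*p[:2]).round(3),'ang',np.degrees(np.arctan2(p[1],p[0])).round(1),'rpy',st['orientation'].round(3),'q',st['joints'].round(2),'F',st['ft_force'].round(1))
E
python3 - <<'E'
from h import *
from workcell import bot
s=dict(np.load('w1.npz'));V=s['view'];st=bot.state();R=Rn.from_euler('xyz',st['orientation'])
print('cam in tool',R.inv().apply(-V[:3,:3].T@V[:3,3]-st['tcp_pos']),'camdir',R.inv().apply(V[2,:3]))
plan([.10,.36,.30],2.886,16)
E
```

```text
cam in tool [ 8.00039456e-02  1.55979247e-04 -1.70982109e-01] camdir [-0.30336391 -0.00115055  0.95287408]
[0.02, -0.06, 0.05, -0.3, 0.56, 0.02]
[0.01, -0.07, 0.05, -0.3, 0.56, 0.02]
[0.01, -0.07, 0.05, -0.3, 0.56, 0.02]
[0.01, -0.07, 0.05, -0.3, 0.56, 0.02]
[0.01, -0.07, 0.05, -0.3, 0.56, 0.02]
[0.01, -0.07, 0.04, -0.3, 0.56, 0.02]
[0.01, -0.07, 0.04, -0.3, 0.56, 0.02]
[0.0, -0.07, 0.04, -0.3, 0.56, 0.02]
[0.0, -0.07, 0.04, -0.3, 0.56, 0.02]
[0.0, -0.07, 0.04, -0.3, 0.56, 0.02]
[-0.0, -0.07, 0.04, -0.3, 0.56, 0.02]
[-0.0, -0.08, 0.04, -0.3, 0.56, 0.02]
[-0.0, -0.08, 0.03, -0.3, 0.56, 0.02]
[-0.01, -0.08, 0.03, -0.3, 0.56, 0.02]
[-0.01, -0.08, 0.03, -0.3, 0.56, 0.02]
[-0.01, -0.08, 0.03, -0.3, 0.56, 0.02]
```

carry_out:
  motion:
    - [1,0.01,-0.07,0.05,-0.3,0.56,0.02]
    - [1,0.01,-0.07,0.05,-0.3,0.56,0.02]
    - [1,0.01,-0.07,0.05,-0.3,0.56,0.02]
    - [1,0.01,-0.07,0.05,-0.3,0.56,0.02]
    - [1,0.01,-0.07,0.05,-0.3,0.56,0.02]
    - [1,0.01,-0.07,0.04,-0.3,0.56,0.02]
    - [1,0.01,-0.07,0.04,-0.3,0.56,0.02]
    - [1,0,-0.07,0.04,-0.3,0.56,0.02]

```text
time_s: 2.15
tcp_pos: [0.1246, 0.5125, 0.3593]
orientation: [-2.972, 0.301, 2.92]
ft_force: [-0.3, 0.5, 0.7]
finger_gap: 0.0001
```

carry_out:
  motion:
    - [1,0,-0.07,0.04,-0.3,0.56,0.02]
    - [1,0,-0.07,0.04,-0.3,0.56,0.02]
    - [1,0,-0.07,0.04,-0.3,0.56,0.02]
    - [1,0,-0.08,0.04,-0.3,0.56,0.02]
    - [1,0,-0.08,0.03,-0.3,0.56,0.02]
    - [1,-0.01,-0.08,0.03,-0.3,0.56,0.02]
    - [1,-0.01,-0.08,0.03,-0.3,0.56,0.02]
    - [1,-0.01,-0.08,0.03,-0.3,0.56,0.02]

```text
time_s: 2.82
tcp_pos: [0.1055, 0.3741, 0.3163]
orientation: [-3.108, 0.031, 2.886]
ft_force: [0.4, 0.7, -1.2]
finger_gap: 0.0003
```

```bash
python3 -c "
from h import *
say(); plan([.10,.36,.30],2.886,8)"
```

```text
t 2.82 tcp [0.1055 0.3741 0.3163] r 0.389 ang 74.3 rpy [-3.108  0.031  2.886] q [-2.62 -0.34  0.92  2.04  0.29  1.36 -0.49] F [ 0.4  0.7 -1.2]
[0.0, -0.01, 0.01, -0.06, 0.06, -0.0]
[0.0, -0.01, 0.01, -0.06, 0.06, -0.0]
[0.0, -0.01, 0.01, -0.06, 0.06, -0.0]
[0.0, -0.01, 0.01, -0.06, 0.06, -0.0]
[0.0, -0.01, 0.01, -0.06, 0.06, -0.0]
[0.0, -0.01, 0.01, -0.06, 0.06, -0.0]
[0.0, -0.01, 0.01, -0.06, 0.06, -0.0]
[0.0, -0.01, 0.01, -0.06, 0.06, -0.0]
```

carry_out:
  motion:
    - [1,0,-0.03,0.05,-0.06,0.06,0]
    - [1,0,-0.03,0.05,-0.06,0.06,0]
    - [1,0,-0.03,0.05,-0.06,0.06,0]
    - [1,0,-0.03,0.05,-0.06,0.06,0]
    - [1,0,-0.03,0.05,-0.06,0.06,0]
    - [1,0,-0.03,0.05,-0.06,0.06,0]
    - [1,0,-0.03,0.05,-0.06,0.06,0]
    - [1,0,-0.03,0.05,-0.06,0.06,0]

```text
time_s: 3.48
tcp_pos: [0.0932, 0.3131, 0.2166]
orientation: [-3.139, 0.005, 2.881]
ft_force: [-0.1, -0.1, 0.3]
finger_gap: 0.0004
```

```bash
python3 - <<'E'
from h import *
from workcell import eyes
say()
t=eyes.snapshot('top');s=eyes.snapshot('scene'); cv2.imwrite('pics/s2.png',s['pixels'][...,::-1])
W=dict(np.load('w1.npz'));T=dict(np.load('top0.npz'));S=dict(np.load('scene0.npz'))
P=np.vstack([world(x)[0] for x in(W,T,S)])
P=P[(P[:,0]>.1)&(P[:,1]>.08)&(P[:,1]<.42)&(P[:,2]>.02)]
r=np.hypot(P[:,0],P[:,1]);a=np.degrees(np.arctan2(P[:,1],P[:,0]))
for z0 in np.arange(.02,.6,.06):
    print(round(z0,2),[(a0,np.sort(r[k])[3].round(3)) for a0 in range(10,60,5) for k in [(a>=a0)&(a<a0+5)&(P[:,2]>z0)&(P[:,2]<z0+.06)&(r<.65)] if k.sum()>5])
E
```

```text
t 3.48 tcp [0.0932 0.3131 0.2166] r 0.327 ang 73.4 rpy [-3.139  0.005  2.881] q [-2.39 -0.33  0.75  2.31  0.26  1.09 -0.47] F [-0.1 -0.1  0.3]
0.02 [(15, np.float64(0.459)), (20, np.float64(0.45)), (25, np.float64(0.445)), (30, np.float64(0.443)), (35, np.float64(0.444)), (40, np.float64(0.3)), (45, np.float64(0.298)), (50, np.float64(0.298)), (55, np.float64(0.314))]
0.08 [(20, np.float64(0.565)), (25, np.float64(0.499)), (30, np.float64(0.496)), (35, np.float64(0.523))]
0.14 [(20, np.float64(0.574)), (25, np.float64(0.523)), (30, np.float64(0.519)), (35, np.float64(0.527))]
0.2 [(25, np.float64(0.524)), (30, np.float64(0.519)), (35, np.float64(0.523))]
0.26 [(20, np.float64(0.481)), (25, np.float64(0.457)), (30, np.float64(0.457)), (35, np.float64(0.465))]
0.32 [(20, np.float64(0.48)), (25, np.float64(0.457)), (30, np.float64(0.456)), (35, np.float64(0.465)), (40, np.float64(0.476))]
0.38 [(20, np.float64(0.483)), (25, np.float64(0.463)), (30, np.float64(0.462)), (35, np.float64(0.47)), (40, np.float64(0.48))]
0.44 [(20, np.float64(0.482)), (25, np.float64(0.477)), (30, np.float64(0.475)), (35, np.float64(0.475)), (40, np.float64(0.479))]
0.5 [(20, np.float64(0.482)), (25, np.float64(0.477)), (30, np.float64(0.476)), (35, np.float64(0.475)), (40, np.float64(0.139)), (45, np.float64(0.147))]
0.56 []
```

View pics/s2.png

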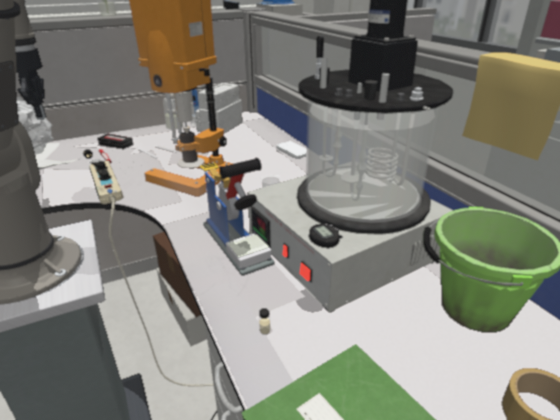

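The tool is now at r = 0.327 m and the nearest orange point is at r ≥ 0.456 m, so there is about 0.13 m of clearance. The scene view shows the hand by the column at px (35,80) and nothing has moved. I'll swing round the base axis.

carry_out:
  motion:
    - [1,-0.08,-0.003,0,0,0,0.9]
    - [1,-0.08,-0.003,0,0,0,0.9]
    - [1,-0.08,-0.003,0,0,0,0.9]
    - [1,-0.08,-0.003,0,0,0,0.9]
    - [1,-0.08,-0.003,0,0,0,0.9]
    - [1,-0.08,-0.003,0,0,0,0.9]
    - [1,-0.08,-0.003,0,0,0,0.9]
    - [1,-0.08,-0.003,0,0,0,0.9]

```text
time_s: 4.25
tcp_pos: [0.2324, 0.2356, 0.2194]
orientation: [3.139, 0.008, 2.376]
ft_force: [-0.9, 0.3, -0.4]
finger_gap: -0.0002
```

```bash
python3 -c "
from h import *
say()"
```

```text
t 4.25 tcp [0.2324 0.2356 0.2194] r 0.331 ang 45.4 rpy [3.139 0.008 2.376] q [-1.9  -0.33  0.75  2.3   0.26  1.09 -0.49] F [-0.9  0.3 -0.4]
```

carry_out:
  motion:
    - [1,-0.08,-0.004,0,0,0,0.9]
    - [1,-0.08,-0.004,0,0,0,0.9]
    - [1,-0.08,-0.004,0,0,0,0.9]
    - [1,-0.08,-0.004,0,0,0,0.9]
    - [1,-0.08,-0.004,0,0,0,0.9]
    - [1,-0.08,-0.004,0,0,0,0.9]
    - [1,-0.08,-0.004,0,0,0,0.9]
    - [1,-0.08,-0.004,0,0,0,0.9]

```text
time_s: 4.92
tcp_pos: [0.314, 0.0987, 0.221]
orientation: [3.134, 0.007, 1.874]
ft_force: [0.2, -0.1, 0.6]
finger_gap: -0.0001
```

carry_out:
  motion:
    - [1,-0.08,0,0,0,0,0.9]
    - [1,-0.08,0,0,0,0,0.9]
    - [1,-0.06,0,0,0,0,0.9]
    - [1,-0.05,0,0,0,0,0.9]
    - [1,0,0,0,0,0,0]
    - [1,0,0,0,0,0,0]
    - [1,0,0,0,0,0,0]
    - [1,0,0,0,0,0,0]

```text
time_s: 5.58
tcp_pos: [0.3276, 0.0344, 0.2204]
orientation: [3.134, 0.007, 1.63]
ft_force: [-0.5, 0.3, 0.2]
finger_gap: 0.0001
```

```bash
python3 - <<'E'
from h import *
from workcell import eyes
say()
# tab/bar still where they were?
for n in('top','scene'):
    s=eyes.snapshot(n)
    for nm,lo,hi,bx in (('tab',(22,120,120),(35,255,255),(160,245,186,276) if n=='top' else (195,150,230,190)),('bar',(0,0,0),(180,255,60),(255,225,281,280) if n=='top' else (217,154,264,182))):
        p,u,v=world(s,blob(s,lo,hi,bx)); print(n,nm,len(u),np.median(p,0).round(4) if len(u) else '')
plan([.448,.0165,.20],np.pi/2-.05+0.03,8)
E
```

```text
t 5.58 tcp [0.3276 0.0344 0.2204] r 0.329 ang 6.0 rpy [3.134 0.007 1.63 ] q [-1.18 -0.32  0.73  2.31  0.25  1.09 -0.54] F [-0.5  0.3  0.2]
top tab 222 [0.4511 0.015  0.153 ]
top bar 16 [ 0.4767 -0.1904  0.1547]
scene tab 75 [0.4495 0.0071 0.1545]
scene bar 392 [ 0.4583 -0.191   0.2298]
[-0.01, 0.06, 0.01, 0.01, 0.01, 0.14]
[-0.01, 0.06, 0.01, 0.01, 0.01, 0.14]
[-0.01, 0.06, 0.01, 0.01, 0.01, 0.14]
[-0.01, 0.06, 0.01, 0.01, 0.01, 0.14]
[-0.01, 0.06, 0.01, 0.01, 0.01, 0.14]
[-0.01, 0.06, 0.01, 0.01, 0.01, 0.14]
[-0.01, 0.06, 0.01, 0.01, 0.01, 0.14]
[-0.01, 0.06, 0.01, 0.01, 0.01, 0.14]
```

carry_out:
  motion:
    - [1,-0.01,0.06,0.01,0,0,0.1]
    - [1,-0.01,0.06,0.01,0,0,0.1]
    - [1,-0.01,0.06,0.01,0,0,0.1]
    - [1,-0.01,0.06,0.01,0,0,0.1]
    - [1,-0.01,0.06,0.01,0,0,0.1]
    - [1,-0.01,0.06,0.01,0,0,0.1]
    - [1,0,0.06,0.01,0,0,0.1]
    - [1,0,0.06,0.01,0,0,0.1]

```text
time_s: 6.35
tcp_pos: [0.449, 0.0233, 0.2009]
orientation: [3.134, 0.008, 1.574]
ft_force: [-1.4, 0.1, 0.7]
finger_gap: -0.0002
```

```bash
python3 - <<'E'
from h import *
from workcell import eyes
say()
plan([.451,.018,.158],np.pi/2,8)
s=eyes.snapshot('wrist');cv2.imwrite('pics/w2.png',s['pixels'][...,::-1])
p,u,v=world(s,blob(s,(22,120,100),(35,255,255),(0,0,560,420))); k=(p[:,2]>.145)&(p[:,2]<.165)&(abs(p[:,0]-.45)<.05); print(k.sum(),np.median(p[k],0),p[k].min(0),p[k].max(0))
E
```

```text
t 6.35 tcp [0.449  0.0233 0.2009] r 0.45 ang 3.0 rpy [3.134 0.008 1.574] q [-1.21  0.14  1.13  2.12 -0.15  0.95  0.01] F [-1.4  0.1  0.7]
[-0.0, 0.0, 0.02, 0.01, 0.01, 0.01]
[-0.0, 0.0, 0.02, 0.01, 0.01, 0.01]
[-0.0, 0.0, 0.02, 0.01, 0.01, 0.01]
[-0.0, 0.0, 0.02, 0.01, 0.01, 0.01]
[-0.0, 0.0, 0.02, 0.01, 0.01, 0.01]
[-0.0, 0.0, 0.02, 0.01, 0.01, 0.01]
[-0.0, 0.0, 0.02, 0.01, 0.01, 0.01]
[-0.0, 0.0, 0.02, 0.01, 0.01, 0.01]
2099 [0.44981001 0.01874713 0.153601  ] [ 0.4295055  -0.09772975  0.14897913] [0.47016535 0.03396237 0.1647184 ]
```

View pics/w2.png

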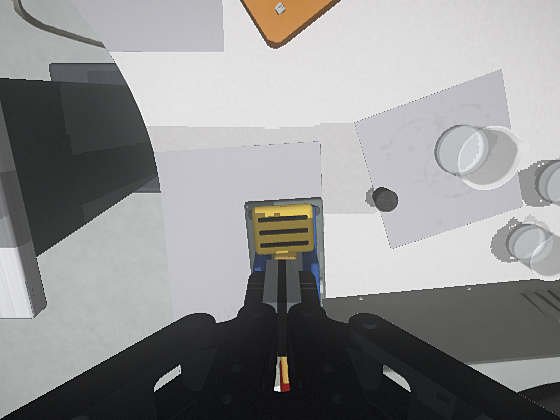

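The wrist view shows the tab at px (285,230) straight under the finger tips at (285,265), with the stopper at (384,200) well clear. Next I'll lower onto the tab.

carry_out:
  motion:
    - [1,-0.002,0,0.023,0,0,0]
    - [1,-0.002,0,0.023,0,0,0]
    - [1,-0.002,0,0.023,0,0,0]
    - [1,-0.002,0,0.023,0,0,0]
    - [1,-0.002,0,0.023,0,0,0]
    - [1,-0.002,0,0.023,0,0,0]
    - [1,-0.002,0,0.023,0,0,0]
    - [1,0,0,0,0,0,0]

```text
time_s: 7.07
tcp_pos: [0.4474, 0.0183, 0.1597]
orientation: [3.136, 0.008, 1.571]
ft_force: [-0.4, -0.1, 0.6]
finger_gap: -0.0002
```

carry_out:
  motion:
    - [1,0,0,0.01,0,0,0]
    - [1,0,0,0.01,0,0,0]
    - [1,0,0,0.01,0,0,0]
    - [1,0,0,0.01,0,0,0]
    - [1,0,0,0.005,0,0,0]
    - [1,0,0,0.005,0,0,0]
    - [1,0,0,0,0,0,0]
    - [1,0,0,0,0,0,0]

```text
time_s: 7.73
tcp_pos: [0.4484, 0.0184, 0.1482]
orientation: [3.135, 0.008, 1.572]
ft_force: [0.2, 0.3, -0.1]
finger_gap: -0.0005
```

carry_out:
  motion:
    - [1,0,0,0.01,0,0,0]
    - [1,0,0,0.01,0,0,0]
    - [1,0,0,0.01,0,0,0]
    - [1,0,0,0.005,0,0,0]
    - [1,0,0,0.005,0,0,0]
    - [1,0,0,0,0,0,0]
    - [1,0,0,0,0,0,0]
    - [1,0,0,0,0,0,0]

```text
time_s: 8.4
tcp_pos: [0.4485, 0.0183, 0.1383]
orientation: [3.135, 0.008, 1.572]
ft_force: [-0.3, -0.2, -0.0]
finger_gap: -0.0005
```

```bash
python3 - <<'E'
from h import *
from workcell import eyes
say()
for n,bx in(('top',(150,235,200,285)),('scene',(190,145,235,195)),('wrist',(200,180,360,300))):
    s=eyes.snapshot(n);p,u,v=world(s,blob(s,(22,120,100),(35,255,255),bx)); k=abs(p[:,0]-.45)<.03
    k&=(p[:,1]>-.005)&(p[:,1]<.04); q=p[k]
    if len(q)>8: print(n,len(q),np.median(q,0).round(4),'z slope vs y,z at .0155',np.polyfit(q[:,1]-.0155,q[:,2],1).round(4))
E
```

```text
t 8.4 tcp [0.4485 0.0183 0.1383] r 0.449 ang 2.3 rpy [3.135 0.008 1.572] q [-1.04  0.28  1.02  2.19 -0.32  0.82  0.18] F [-0.3 -0.2 -0. ]
top 93 [0.4499 0.0054 0.1533] z slope vs y,z at .0155 [0.0152 0.1532]
scene 34 [0.4451 0.0027 0.1544] z slope vs y,z at .0155 [0.0032 0.1543]
wrist 2256 [0.4529 0.0269 0.1535] z slope vs y,z at .0155 [-0.0316  0.1536]
```

The numbers disagree: the tip is at z = 0.138 m, but the tab still reads level at 0.1535 m and the force is zero. I'll look.

```bash
python3 - <<'E'
from h import *
from workcell import eyes
a=eyes.snapshot('wrist')['pixels'][170:380,180:390,::-1];b=eyes.snapshot('scene')['pixels'][100:240,150:290,::-1];c=eyes.snapshot('top')['pixels'][200:300,130:230,::-1]
cv2.imwrite('pics/m3.png',np.hstack([cv2.resize(x,(266,266),interpolation=cv2.INTER_CUBIC) for x in(a,b,c)]))
E
```

```text
(no output)
```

View pics/m3.png

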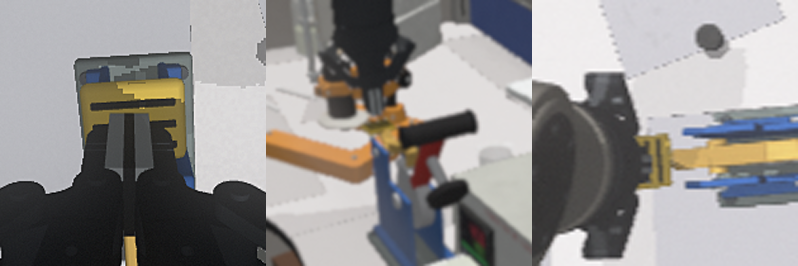

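```bash
python3 - <<'E'
from h import *
from workcell import eyes,bot
say()
s=eyes.snapshot('wrist'); p=bot.state()['tcp_pos']; c=s['view'][:3,:3]@p+s['view'][:3,3]; q=s['K']@c/c[2]; print('tcp px',q[:2].round(1),'depth',c[2].round(4))
P,u,v=world({**s,'z_map':np.where(s['z_map']>0,s['z_map'],9)}); 
for uu in(265,275,285,293):
  for vv in range(190,320,8):
    i=vv*560+uu; print(uu,vv,s['pixels'][vv,uu],s['z_map'][vv,uu].round(3),P[i].round(3)) if uu==275 else None
t=eyes.snapshot('top')
P,u,v=world(t,blob(t,(0,0,0),(180,255,255),(150,245,200,276)))
for row in (252,260,268): print(row,[(int(a),z.round(3)) for a,b,z in zip(u,v,P[:,2]) if b==row and a%3==0])
E
```

```text
t 8.7 tcp [0.4485 0.0184 0.1383] r 0.449 ang 2.3 rpy [3.135 0.008 1.572] q [-1.04  0.28  1.02  2.19 -0.32  0.82  0.18] F [ 0.2 -0.2  0.1]
tcp px [282.5 250.6] depth 0.187
275 190 [184 185 190] 0.319 [0.443 0.015 0.   ]
275 198 [184 184 190] 0.321 [0.443 0.007 0.001]
275 206 [181 182 187] 0.324 [ 0.443 -0.     0.   ]
275 214 [48 51 50] 0.324 [ 0.443 -0.007  0.003]
275 222 [124 132 131] 0.318 [ 0.443 -0.012  0.011]
275 230 [78 81 80] 0.319 [ 0.443 -0.019  0.012]
275 238 [185 160  77] 0.169 [0.445 0.031 0.153]
275 246 [131 115  61] 0.168 [0.445 0.028 0.155]
275 254 [40 38 40] 0.169 [0.445 0.024 0.155]
275 262 [75 79 78] 0.149 [0.445 0.03  0.174]
275 270 [75 76 76] 0.142 [0.445 0.03  0.182]
275 278 [75 77 77] 0.137 [0.445 0.029 0.187]
275 286 [75 76 77] 0.131 [0.445 0.029 0.193]
275 294 [74 76 76] 0.125 [0.445 0.03  0.2  ]
275 302 [83 85 86] 0.121 [0.445 0.029 0.204]
275 310 [57 60 61] 0.121 [0.445 0.027 0.205]
275 318 [27 26 28] 0.112 [0.445 0.029 0.213]
252 [(150, np.float64(0.4)), (153, np.float64(0.385)), (156, np.float64(0.375)), (159, np.float64(0.362)), (162, np.float64(0.338)), (
[... 499 characters left out ...]
71, np.float64(0.197)), (174, np.float64(0.173)), (177, np.float64(0.157)), (180, np.float64(0.152)), (183, np.float64(0.155)), (186, np.float64(0.148)), (189, np.float64(0.148)), (192, np.float64(0.146)), (195, np.float64(0.144)), (198, np.float64(0.151))]
268 [(150, np.float64(0.405)), (153, np.float64(0.389)), (156, np.float64(0.378)), (159, np.float64(0.363)), (162, np.float64(0.34)), (165, np.float64(0.327)), (168, np.float64(0.31)), (171, np.float64(0.181)), (174, np.float64(0.152)), (177, np.float64(0.154)), (180, np.float64(0.152)), (183, np.float64(-0.0)), (186, np.float64(0.002)), (189, np.float64(0.151)), (192, np.float64(0.149)), (195, np.float64(0.15)), (198, np.float64(0.149))]
```

By depth, the tip should be inside the tab. I'll probe 2 mm deeper for the pawl's stop and watch the force.

carry_out:
  motion:
    - [1,0,0,0.004,0,0,0]
    - [1,0,0,0.004,0,0,0]
    - [1,0,0,0,0,0,0]
    - [1,0,0,0,0,0,0]
    - [1,0,0,0,0,0,0]
    - [1,0,0,0,0,0,0]
    - [1,0,0,0,0,0,0]
    - [1,0,0,0,0,0,0]

```text
time_s: 9.47
tcp_pos: [0.4484, 0.0183, 0.1362]
orientation: [3.135, 0.008, 1.572]
ft_force: [0.0, -0.1, -0.5]
finger_gap: -0.0
```

```bash
python3 - <<'E'
from h import *
from workcell import eyes,bot
say()
st=bot.state();print(st['tau'].round(2),st['moment'].round(2))
for n in('wrist','top','scene'):
    s=eyes.snapshot(n); np.savez(n+'5.npz',**s)
    p,u,v=world(s)
    for nm,lo,hi in(('yellow',(22,120,80),(35,255,255)),('brass',(12,120,80),(22,255,255))):
        h=cv2.cvtColor(s['pixels'],cv2.COLOR_RGB2HSV); m=cv2.inRange(h,np.array(lo),np.array(hi))>0
        p,u,v=world(s,m); k=(abs(p[:,0]-.452)<.03)&(p[:,1]>-.1)&(p[:,1]<.045)&(p[:,2]>.1)&(p[:,2]<.2)
        print(n,nm,[(y.round(3),np.median(p[k&(abs(p[:,1]-y)<.005),2]).round(4)) for y in np.arange(-.09,.04,.01) if (k&(abs(p[:,1]-y)<.005)).sum()>2])
    if n!='wrist':
        o=dict(np.load(n+'0.npz'));p,u,v=world(o,cv2.inRange(cv2.cvtColor(o['pixels'],cv2.COLOR_RGB2HSV),np.array((12,120,80)),np.array((35,255,255)))>0);k=(abs(p[:,0]-.452)<.03)&(p[:,1]>-.1)&(p[:,1]<.045)&(p[:,2]>.1)&(p[:,2]<.2)
        print(n,'before',[(y.round(3),np.median(p[k&(abs(p[:,1]-y)<.005),2]).round(4)) for y in np.arange(-.09,.04,.01) if (k&(abs(p[:,1]-y)<.005)).sum()>2])
E
```

```text
t 9.47 tcp [0.4484 0.0183 0.1362] r 0.449 ang 2.3 rpy [3.135 0.008 1.572] q [-1.04  0.29  1.02  2.19 -0.33  0.81  0.19] F [ 0.  -0.1 -0.5]
[  0.   -24.99   6.62 -21.78   0.03  -0.03  -0.  ] [ 0.01  0.04 -0.03]
wrist yellow [(np.float64(-0.0), np.float64(0.1534)), (np.float64(0.01), np.float64(0.1535)), (np.float64(0.02), np.float64(0.1536)), (np.float64(0.03), np.float64(0.1533))]
wrist brass [(np.float64(-0.05), np.float64(0.1549)), (np.float64(-0.04), np.float64(0.1518)), (np.float64(-0.0), np.float64(0.1532)), (np.float64(0.01), np.float64(0.1531)), (np.float64(0.02), np.float64(0.1531)), (np.float64(0.03), np.float64(0.1524))]
top yellow [(np.float64(-0.09), np.float64(0.1631)), (np.float64(-0.08), np.float64(0.1633)), (np.float64(-0.0), np.float64(0.1523)), (np.float64(0.01), np.float64(0.1528)), (np.float64(0.02), np.float64(0.1524))]
top brass [(np.float64(-0.09), np.float64(0.1631)), (np.float64(-0.08), np.float64(0.1636)), (np.float64(-0.07), np.float64(0.1621)), (np.float64(-0.06), np.float64(0.1586)), (np.float64(-0.05), np.float64(0.1559)), (np.float64(-0.04), np.float64(
[... 1148 characters left out ...]
p.float64(-0.02), np.float64(0.1493)), (np.float64(-0.01), np.float64(0.1532)), (np.float64(-0.0), np.float64(0.1537)), (np.float64(0.01), np.float64(0.1552)), (np.float64(0.02), np.float64(0.1549))]
scene before [(np.float64(-0.08), np.float64(0.1644)), (np.float64(-0.07), np.float64(0.1585)), (np.float64(-0.06), np.float64(0.1581)), (np.float64(-0.05), np.float64(0.153)), (np.float64(-0.04), np.float64(0.1477)), (np.float64(-0.03), np.float64(0.1487)), (np.float64(-0.02), np.float64(0.1494)), (np.float64(-0.01), np.float64(0.1527)), (np.float64(-0.0), np.float64(0.1539)), (np.float64(0.01), np.float64(0.1549)), (np.float64(0.02), np.float64(0.1552)), (np.float64(0.03), np.float64(0.1538))]
```

The wrist depth shows the finger face ending about 10 mm above the tab, so the real tips sit well behind the reported TCP. There is no contact yet, so I'll keep lowering slowly and watch the tab.

carry_out:
  motion:
    - [1,0,0,0.006,0,0,0]
    - [1,0,0,0.006,0,0,0]
    - [1,0,0,0.006,0,0,0]
    - [1,0,0,0.006,0,0,0]
    - [1,0,0,0.006,0,0,0]
    - [1,0,0,0.006,0,0,0]
    - [1,0,0,0.006,0,0,0]
    - [1,0,0,0.006,0,0,0]

```text
time_s: 10.28
tcp_pos: [0.4485, 0.0183, 0.1241]
orientation: [3.135, 0.007, 1.572]
ft_force: [-1.2, 0.4, 3.7]
finger_gap: -0.0
```

```bash
cat >> h.py <<'E'
def tab():
    from workcell import eyes
    say()
    for n in('wrist','top','scene'):
        s=eyes.snapshot(n); h=cv2.cvtColor(s['pixels'],cv2.COLOR_RGB2HSV); p,u,v=world(s,cv2.inRange(h,np.array((12,120,60)),np.array((35,255,255)))>0)
        k=(abs(p[:,0]-.452)<.03)&(p[:,1]>-.1)&(p[:,1]<.045)&(p[:,2]>.1)&(p[:,2]<.2)
        print(n,[(float(y.round(3)),float(np.median(p[k&(abs(p[:,1]-y)<.005),2]).round(4))) for y in np.arange(-.09,.04,.01) if (k&(abs(p[:,1]-y)<.005)).sum()>2])
        if n=='wrist':
            for uu in(272,290): print(uu,[(vv,)+tuple((world(s,np.eye(1,420*560,vv*560+uu,dtype=bool).reshape(420,560))[0][0,1:]).round(3).tolist()) for vv in range(236,272,3)])
E
python3 -c "
from h import *
tab()"
```

```text
t 10.28 tcp [0.4485 0.0183 0.1241] r 0.449 ang 2.3 rpy [3.135 0.007 1.572] q [-1.01  0.31  0.99  2.2  -0.36  0.79  0.21] F [-1.2  0.4  3.7]
wrist [(-0.05, 0.1529), (-0.04, 0.1514), (-0.03, 0.1488), (-0.0, 0.1527), (0.01, 0.1529), (0.02, 0.1529), (0.03, 0.1525)]
272 [(236, -0.019, 0.012), (239, -0.022, 0.011), (242, -0.025, 0.011), (245, 0.032, 0.148), (248, 0.032, 0.151), (251, 0.031, 0.152), (254, 0.029, 0.152), (257, 0.028, 0.153), (260, 0.029, 0.157), (263, 0.029, 0.16), (266, 0.029, 0.163), (269, 0.03, 0.166)]
290 [(236, -0.02, 0.011), (239, -0.022, 0.012), (242, -0.025, 0.011), (245, 0.033, 0.151), (248, 0.032, 0.152), (251, 0.031, 0.153), (254, 0.03, 0.153), (257, 0.028, 0.152), (260, 0.029, 0.158), (263, 0.029, 0.16), (266, 0.029, 0.163), (269, 0.03, 0.167)]
top [(-0.09, 0.1644), (-0.08, 0.1647), (-0.07, 0.1629), (-0.06, 0.1581), (-0.05, 0.1552), (-0.04, 0.1511), (-0.03, 0.1477), (-0.02, 0.1473), (-0.01, 0.1502), (-0.0, 0.152), (0.01, 0.1518), (0.02, 0.1518)]
scene [(-0.07, 0.1605), (-0.06, 0.1585), (-0.05, 0.1538), (-0.04, 0.1487), (-0.03, 0.1483), (-0.02, 0.1492), (-0.01, 0.1522), (-0.0, 0.1536), (0.01, 0.1543), (0.02, 0.1547)]
```

Contact is confirmed at 3.7 N with the tab about 1 mm down, so the real tip is about 29 mm behind the reported TCP. Next I'll press the tab.

carry_out:
  motion:
    - [1,0,0,0.007,0,0,0]
    - [1,0,0,0.007,0,0,0]
    - [1,0,0,0.007,0,0,0]
    - [1,0,0,0.007,0,0,0]
    - [1,0,0,0.007,0,0,0]
    - [1,0,0,0.007,0,0,0]
    - [1,0,0,0.006,0,0,0]
    - [1,0,0,0,0,0,0]

```text
time_s: 11.1
tcp_pos: [0.4488, 0.0182, 0.112]
orientation: [3.134, 0.008, 1.572]
ft_force: [-0.3, 3.1, 2.8]
finger_gap: -0.0001
```

```bash
python3 -c "
from h import *
tab()"
```

```text
t 11.1 tcp [0.4488 0.0182 0.112 ] r 0.449 ang 2.3 rpy [3.134 0.008 1.572] q [-0.98  0.34  0.96  2.21 -0.39  0.76  0.24] F [-0.3  3.1  2.8]
wrist [(-0.04, 0.1497), (-0.03, 0.148), (-0.02, 0.1442), (-0.0, 0.1424), (0.01, 0.141), (0.02, 0.1379), (0.03, 0.1352)]
272 [(236, -0.014, 0.012), (239, -0.017, 0.012), (242, 0.033, 0.134), (245, 0.031, 0.134), (248, 0.03, 0.136), (251, 0.029, 0.136), (254, 0.028, 0.136), (257, 0.027, 0.138), (260, 0.029, 0.146), (263, 0.029, 0.149), (266, 0.029, 0.151), (269, 0.03, 0.155)]
290 [(236, -0.014, 0.012), (239, 0.033, 0.133), (242, 0.033, 0.135), (245, 0.031, 0.134), (248, 0.03, 0.136), (251, 0.029, 0.136), (254, 0.028, 0.138), (257, 0.027, 0.138), (260, 0.029, 0.146), (263, 0.03, 0.15), (266, 0.029, 0.151), (269, 0.029, 0.153)]
top [(-0.09, 0.1807), (-0.08, 0.1791), (-0.07, 0.1754), (-0.06, 0.1706), (-0.05, 0.1637), (-0.04, 0.1551), (-0.03, 0.1481), (-0.02, 0.1432), (-0.01, 0.1433), (-0.0, 0.1413), (0.01, 0.1424), (0.02, 0.139)]
scene [(-0.07, 0.1704), (-0.06, 0.164), (-0.05, 0.1554), (-0.04, 0.1447), (-0.02, 0.1459), (-0.01, 0.1458), (-0.0, 0.1441), (0.01, 0.1438)]
```

The pawl is at about 0.25 rad. I'll press the last few millimetres to its stop.

carry_out:
  motion:
    - [1,0,0,0.005,0,0,0]
    - [1,0,0,0.004,0,0,0]
    - [1,0,0,0.004,0,0,0]
    - [1,0,0,0.003,0,0,0]
    - [1,0,0,0,0,0,0]
    - [1,0,0,0,0,0,0]
    - [1,0,0,0,0,0,0]
    - [1,0,0,0,0,0,0]

```text
time_s: 11.92
tcp_pos: [0.4489, 0.0178, 0.1086]
orientation: [3.135, 0.007, 1.571]
ft_force: [-2.9, 2.4, 11.5]
finger_gap: 0.0001
```

```bash
python3 -c "
from h import *
tab()"
```

```text
t 11.92 tcp [0.4489 0.0178 0.1086] r 0.449 ang 2.3 rpy [3.135 0.007 1.571] q [-0.97  0.34  0.95  2.21 -0.4   0.76  0.25] F [-2.9  2.4 11.5]
wrist [(-0.03, 0.1476), (-0.02, 0.1433), (-0.0, 0.14), (0.01, 0.1378), (0.02, 0.1338), (0.03, 0.1306)]
272 [(236, -0.013, 0.012), (239, 0.032, 0.127), (242, 0.031, 0.129), (245, 0.031, 0.131), (248, 0.029, 0.13), (251, 0.028, 0.132), (254, 0.027, 0.133), (257, 0.026, 0.133), (260, 0.029, 0.142), (263, 0.029, 0.146), (266, 0.029, 0.148), (269, 0.029, 0.15)]
290 [(236, -0.014, 0.011), (239, 0.033, 0.128), (242, 0.032, 0.13), (245, 0.031, 0.131), (248, 0.029, 0.13), (251, 0.028, 0.132), (254, 0.027, 0.133), (257, 0.026, 0.133), (260, 0.029, 0.142), (263, 0.029, 0.145), (266, 0.029, 0.148), (269, 0.028, 0.15)]
top [(-0.09, 0.1846), (-0.08, 0.1837), (-0.07, 0.1796), (-0.06, 0.1745), (-0.05, 0.1654), (-0.04, 0.1572), (-0.03, 0.1483), (-0.02, 0.1423), (-0.01, 0.1429), (-0.0, 0.1399), (0.01, 0.1387), (0.02, 0.135)]
scene [(-0.07, 0.1773), (-0.06, 0.1665), (-0.05, 0.1563), (-0.04, 0.1444), (-0.02, 0.1445), (-0.01, 0.144), (-0.0, 0.142), (0.01, 0.1484)]
```

The force jumped to 11.5 N and the slope fits about 0.35 rad, so the pawl is at its stop. I'll lift off and go above the crossbar.

carry_out:
  motion:
    - [1,0,0,-0.02,0,0,0]
    - [1,0,0,-0.06,0,0,0]
    - [1,0,0,-0.08,0,0,0]
    - [1,0,0,-0.09,0,0,0]
    - [1,0,0,-0.1,0,0,0]
    - [1,0,0,-0.1,0,0,0]
    - [1,0,0,-0.08,0,0,0]
    - [1,0,0,-0.04,0,0,0]

```text
time_s: 12.73
tcp_pos: [0.4485, 0.0181, 0.2523]
orientation: [3.133, 0.007, 1.57]
ft_force: [0.1, 0.6, 0.1]
finger_gap: -0.0002
```

```bash
python3 - <<'E'
from h import *
from workcell import eyes
tab()
t=eyes.snapshot('top');s=eyes.snapshot('scene')
def bar(S,bx,zmin=.19):
    m=blob(S,(0,0,0),(180,255,75),bx); p,u,v=world(S,m); k=(p[:,2]>zmin)&(p[:,2]<.25)&(p[:,1]<-.16)&(p[:,1]>-.22); return p[k]
for S,bx in((t,(250,215,290,290)),(s,(210,145,270,190))):
    q=bar(S,bx); print(len(q),'x',q[:,0].min(),q[:,0].max(),'med',np.median(q,0),'top z',np.percentile(q[:,2],95)); print(np.polyfit(q[:,0],q[:,1],1))
    for x in(.43,.46,.49):
        k=abs(q[:,0]-x)<.012; print(x,'y range',np.percentile(q[k,1],[3,97]).round(4),'z',np.percentile(q[k,2],[3,97]).round(4), 'y at top',q[k][np.argsort(-q[k,2])[:8],1].mean().round(4))
plan([.453,-.185,.26],np.pi/2,16)
E
```

```text
t 12.73 tcp [0.4485 0.0181 0.2523] r 0.449 ang 2.3 rpy [3.133 0.007 1.57 ] q [-1.33 -0.02  1.17  2.06  0.03  1.08 -0.17] F [0.1 0.6 0.1]
wrist [(-0.04, 0.1471), (-0.03, 0.1477), (-0.02, 0.1432), (-0.01, 0.1431), (-0.0, 0.1402), (0.01, 0.1381), (0.02, 0.1344), (0.03, 0.131)]
272 [(236, -0.067, 0.023), (239, -0.069, 0.028), (242, -0.07, 0.035), (245, -0.027, 0.141), (248, -0.029, 0.144), (251, -0.03, 0.147), (254, -0.033, 0.148), (257, -0.035, 0.148), (260, 0.029, 0.286), (263, 0.029, 0.289), (266, 0.03, 0.292), (269, 0.03, 0.295)]
290 [(236, -0.018, 0.142), (239, -0.021, 0.142), (242, -0.024, 0.143), (245, -0.026, 0.144), (248, -0.028, 0.147), (251, -0.03, 0.148), (254, -0.032, 0.15), (257, -0.034, 0.151), (260, 0.029, 0.285), (263, 0.029, 0.288), (266, 0.029, 0.292), (269, 0.029, 0.295)]
top [(-0.09, 0.1851), (-0.08, 0.1828), (-0.07, 0.1792), (-0.06, 0.1749), (-0.05, 0.1673), (-0.04, 0.1578), (-0.03, 0.1464), (-0.02, 0.1433), (-0.01, 0.1427), (-0.0, 0.1392), (0.01, 0.1391), (0.02, 0.1349), (0.03, 0.132)]
scene [(-0.07, 0.1748), (-0.06, 0.1663), (-0.05, 0.1566), (-0.04, 0.1454), (-0.0
[... 592 characters left out ...]
 -0.1886
0.46 y range [-0.1942 -0.1796] z [0.2106 0.2371] y at top -0.1849
0.49 y range [-0.1932 -0.1823] z [0.2198 0.238 ] y at top -0.1833
[-0.05, 0.0, -0.0, 0.0, 0.01, 0.0]
[-0.05, 0.0, -0.0, 0.0, 0.01, 0.0]
[-0.05, 0.0, -0.0, 0.0, 0.01, 0.0]
[-0.05, 0.0, -0.0, 0.0, 0.01, 0.0]
[-0.05, 0.0, -0.0, 0.0, 0.01, 0.0]
[-0.05, 0.0, -0.0, 0.0, 0.01, 0.0]
[-0.05, 0.0, -0.0, 0.0, 0.01, 0.0]
[-0.05, 0.0, -0.0, 0.0, 0.01, 0.0]
[-0.05, 0.0, -0.0, 0.0, 0.01, 0.0]
[-0.05, 0.0, -0.0, 0.0, 0.01, 0.0]
[-0.05, 0.0, -0.0, 0.0, 0.01, 0.0]
[-0.05, 0.0, -0.0, 0.0, 0.01, 0.0]
[-0.05, 0.0, -0.0, 0.0, 0.01, 0.0]
[-0.05, 0.0, -0.0, 0.0, 0.01, 0.0]
[-0.05, 0.0, -0.0, 0.0, 0.01, 0.0]
[-0.05, 0.0, -0.0, 0.0, 0.01, 0.0]
```

carry_out:
  motion:
    - [1,-0.05,0.001,0,0,0,0]
    - [1,-0.05,0.001,0,0,0,0]
    - [1,-0.05,0.001,0,0,0,0]
    - [1,-0.05,0.001,0,0,0,0]
    - [1,-0.05,0.001,0,0,0,0]
    - [1,-0.05,0.001,0,0,0,0]
    - [1,-0.05,0.001,0,0,0,0]
    - [1,-0.05,0.001,0,0,0,0]

```text
time_s: 13.65
tcp_pos: [0.4488, -0.0818, 0.2504]
orientation: [3.137, 0.009, 1.571]
ft_force: [0.6, -0.1, -0.0]
finger_gap: 0.0
```

carry_out:
  motion:
    - [1,-0.05,0.001,0,0,0,0]
    - [1,-0.05,0.001,0,0,0,0]
    - [1,-0.05,0.001,0,0,0,0]
    - [1,-0.05,0.001,0,0,0,0]
    - [1,-0.05,0.001,0,0,0,0]
    - [1,-0.05,0.001,0,0,0,0]
    - [1,-0.05,0.001,0,0,0,0]
    - [1,-0.05,0.001,0,0,0,0]

```text
time_s: 14.32
tcp_pos: [0.4508, -0.1817, 0.2508]
orientation: [3.138, 0.009, 1.571]
ft_force: [0.2, 0.1, -0.2]
finger_gap: -0.0001
```

```bash
python3 - <<'E'
from h import *
from workcell import bot
say()
p=bot.state()['tcp_pos']; piv=-.098
# follow arc: tip (TCP+.029) on bar top; q from .973 to 0
qs=np.linspace(.973,0,33)
y=piv-.15*np.cos(qs)-.002; z=.1+.15*np.sin(qs)+.013-.029
print('contact TCP',y[0].round(4),z[0].round(4),'end',y[-1].round(4),z[-1].round(4)); dy=np.diff(y)/.25;dz=-np.diff(z)/.25
print(np.c_[dy,dz].round(3).tolist())
E
```

```text
t 14.32 tcp [ 0.4508 -0.1817  0.2508] r 0.486 ang -22.0 rpy [3.138 0.009 1.571] q [-0.82  0.21  1.24  1.99 -0.21  1.09  0.52] F [ 0.2  0.1 -0.2]
contact TCP -0.1844 0.208 end -0.25 0.084
[[-0.015, 0.01], [-0.015, 0.011], [-0.014, 0.011], [-0.014, 0.012], [-0.014, 0.012], [-0.013, 0.013], [-0.013, 0.013], [-0.012, 0.013], [-0.012, 0.014], [-0.012, 0.014], [-0.011, 0.014], [-0.011, 0.015], [-0.01, 0.015], [-0.01, 0.015], [-0.009, 0.016], [-0.009, 0.016], [-0.008, 0.016], [-0.008, 0.016], [-0.007, 0.017], [-0.007, 0.017], [-0.006, 0.017], [-0.006, 0.017], [-0.005, 0.017], [-0.005, 0.018], [-0.004, 0.018], [-0.004, 0.018], [-0.003, 0.018], [-0.002, 0.018], [-0.002, 0.018], [-0.001, 0.018], [-0.001, 0.018], [-0.0, 0.018]]
```

carry_out:
  motion:
    - [1,-0.001,0,0.025,0,0,0]
    - [1,-0.001,0,0.025,0,0,0]
    - [1,-0.001,0,0.025,0,0,0]
    - [1,-0.001,0,0.025,0,0,0]
    - [1,-0.001,0,0.025,0,0,0]
    - [1,-0.001,0,0.02,0,0,0]
    - [1,-0.001,0,0.015,0,0,0]
    - [1,-0.001,0,0.01,0,0,0]

```text
time_s: 14.98
tcp_pos: [0.452, -0.1829, 0.2092]
orientation: [3.135, 0.008, 1.572]
ft_force: [0.2, 0.4, -1.0]
finger_gap: 0.0
```

carry_out:
  motion:
    - [1,-0.015,0,0.01,0,0,0]
    - [1,-0.015,0,0.011,0,0,0]
    - [1,-0.014,0,0.011,0,0,0]
    - [1,-0.014,0,0.012,0,0,0]
    - [1,-0.014,0,0.012,0,0,0]
    - [1,-0.013,0,0.013,0,0,0]
    - [1,-0.013,0,0.013,0,0,0]
    - [1,-0.012,0,0.013,0,0,0]

```text
time_s: 15.65
tcp_pos: [0.4541, -0.2127, 0.187]
orientation: [3.131, 0.01, 1.571]
ft_force: [3.8, -1.2, 6.5]
finger_gap: 0.0001
```

```bash
cat >> h.py <<'E'
def bar():
    from workcell import eyes
    say()
    for n,bx in(('scene',(200,140,290,260)),('top',(250,200,320,300)),('wrist',(0,0,560,420))):
        S=eyes.snapshot(n); p,u,v=world(S,blob(S,(0,0,0),(180,255,75),bx)); k=(p[:,2]<.245)&(p[:,2]>.08)&(p[:,1]<-.15)&(p[:,1]>-.29)&(p[:,0]>.475)&(p[:,0]<.503)
        q=p[k]; print(n,len(q),'bar far part: y',np.percentile(q[:,1],[5,95]).round(3),'top z',np.percentile(q[:,2],[50,96]).round(4)) if len(q)>5 else print(n,0)
E
python3 -c "
from h import *
bar();tab()"
```

```text
t 15.65 tcp [ 0.4541 -0.2127  0.187 ] r 0.501 ang -25.1 rpy [3.131 0.01  1.571] q [-0.58  0.34  1.11  2.04 -0.37  0.96  0.71] F [ 3.8 -1.2  6.5]
scene 280 bar far part: y [-0.22  -0.166] top z [0.1447 0.2162]
top 0
wrist 4603 bar far part: y [-0.21  -0.163] top z [0.212 0.216]
t 15.8 tcp [ 0.4531 -0.2126  0.1867] r 0.501 ang -25.1 rpy [3.133 0.01  1.571] q [-0.58  0.34  1.11  2.04 -0.37  0.96  0.71] F [ 1.6 -1.9  4.2]
wrist []
272 [(236, -0.195, 0.209), (239, -0.196, 0.211), (242, -0.197, 0.212), (245, -0.198, 0.213), (248, -0.199, 0.215), (251, -0.2, 0.215), (254, -0.201, 0.215), (257, -0.203, 0.215), (260, -0.201, 0.221), (263, -0.202, 0.223), (266, -0.201, 0.227), (269, -0.201, 0.23)]
290 [(236, -0.195, 0.21), (239, -0.196, 0.211), (242, -0.197, 0.212), (245, -0.198, 0.213), (248, -0.199, 0.214), (251, -0.201, 0.213), (254, -0.202, 0.214), (257, -0.202, 0.215), (260, -0.201, 0.22), (263, -0.202, 0.223), (266, -0.202, 0.225), (269, -0.201, 0.229)]
top [(-0.09, 0.1833), (-0.08, 0.183), (-0.07, 0.1791), (-0.06, 0.1747), (-0.05, 0.1661), (-0.04, 0.1562), (-0.03, 0.1478), (-0.02, 0.143), (-0.01, 0.1427), (-0.0, 0.1407), (0.01, 0.1393), (0.02, 0.135), (0.03, 0.1318)]
scene [(-0.09, 0.1769), (-0.08, 0.1823), (-0.07, 0.175), (-0.06, 0.1666), (-0.05, 0.1556), (-0.04, 0.1451), (-0.02, 0.1439), (-0.01, 0.1437), (-0.0, 0.1418), (0.01, 0.1402)]
```

The bar is coming down at 4–6 N and the pawl is unchanged. I'll keep following the arc.

carry_out:
  motion:
    - [1,-0.01,0,0.014,0,0,0]
    - [1,-0.01,0,0.014,0,0,0]
    - [1,-0.01,0,0.014,0,0,0]
    - [1,-0.01,0,0.015,0,0,0]
    - [1,-0.01,0,0.015,0,0,0]
    - [1,-0.01,0,0.015,0,0,0]
    - [1,-0.009,0,0.016,0,0,0]
    - [1,-0.009,0,0.016,0,0,0]

```text
time_s: 16.62
tcp_pos: [0.4544, -0.2354, 0.1587]
orientation: [3.129, 0.015, 1.57]
ft_force: [2.4, -11.2, 11.9]
finger_gap: -0.0002
```

carry_out:
  motion:
    - [1,-0.008,0,0.016,0,0,0]
    - [1,-0.008,0,0.016,0,0,0]
    - [1,-0.007,0,0.017,0,0,0]
    - [1,-0.007,0,0.017,0,0,0]
    - [1,-0.006,0,0.017,0,0,0]
    - [1,-0.006,0,0.017,0,0,0]
    - [1,-0.005,0,0.017,0,0,0]
    - [1,-0.005,0,0.018,0,0,0]

```text
time_s: 17.28
tcp_pos: [0.453, -0.2451, 0.1233]
orientation: [3.134, 0.009, 1.571]
ft_force: [1.6, -4.0, 5.3]
finger_gap: 0.0001
```

```bash
python3 -c "
from h import *
bar();tab()" | grep -v '^2[79]'; python3 -c "
from h import *
from workcell import eyes
cv2.imwrite('pics/m4.png',np.hstack([cv2.resize(x,(390,390),interpolation=2) for x in (eyes.snapshot('scene')['pixels'][90:290,150:350,::-1],eyes.snapshot('top')['pixels'][180:340,150:310,::-1])]))"
```

```text
t 17.28 tcp [ 0.453  -0.2451  0.1233] r 0.515 ang -28.4 rpy [3.134 0.009 1.571] q [-0.38  0.46  0.97  2.06 -0.5   0.86  0.88] F [ 1.6 -4.   5.3]
scene 424 bar far part: y [-0.258 -0.208] top z [0.2069 0.2424]
top 24 bar far part: y [-0.179 -0.152] top z [0.1033 0.1061]
wrist 14749 bar far part: y [-0.251 -0.176] top z [0.2121 0.2331]
t 17.43 tcp [ 0.4519 -0.2436  0.1226] r 0.513 ang -28.3 rpy [3.136 0.007 1.571] q [-0.38  0.46  0.97  2.07 -0.5   0.86  0.88] F [ 0.2 -1.1  2.3]
wrist []
top [(-0.09, 0.1846), (-0.08, 0.1825), (-0.07, 0.1792), (-0.06, 0.1746), (-0.05, 0.1667), (-0.04, 0.1568), (-0.03, 0.1482), (-0.02, 0.1425), (-0.01, 0.1424), (-0.0, 0.1409), (0.01, 0.1388), (0.02, 0.1352), (0.03, 0.1323)]
scene [(-0.09, 0.1844), (-0.08, 0.1821), (-0.07, 0.1751), (-0.06, 0.1665), (-0.05, 0.1622), (-0.04, 0.1532), (-0.02, 0.1441), (-0.01, 0.1444), (-0.0, 0.1419), (0.01, 0.1415), (0.02, 0.1384)]
```

View pics/m4.png

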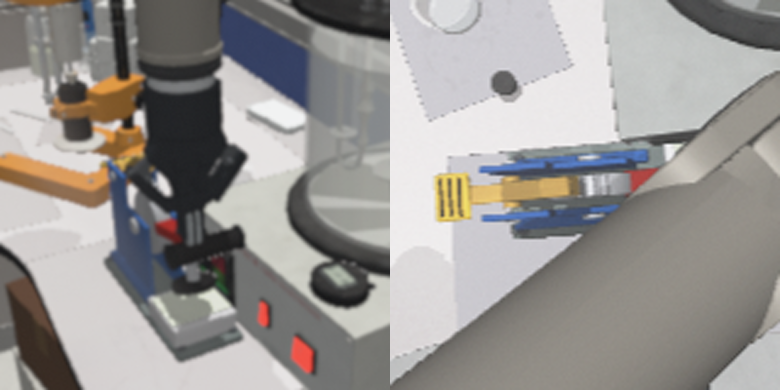

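The finger tips sit on the crossbar at crop px (200,240), and the pad is still above the card. The tab stays down at (452,197) and the stopper is undisturbed.

carry_out:
  motion:
    - [1,-0.004,0,0.018,0,0,0]
    - [1,-0.004,0,0.018,0,0,0]
    - [1,-0.003,0,0.018,0,0,0]
    - [1,-0.003,0,0.018,0,0,0]
    - [1,-0.002,0,0.018,0,0,0]
    - [1,-0.002,0,0.016,0,0,0]
    - [1,-0.001,0,0.012,0,0,0]
    - [1,0,0,0.01,0,0,0]

```text
time_s: 18.35
tcp_pos: [0.4533, -0.2491, 0.0907]
orientation: [3.134, 0.008, 1.572]
ft_force: [-0.8, -3.4, 4.0]
finger_gap: 0.0001
```

carry_out:
  motion:
    - [1,0,0,0.008,0,0,0]
    - [1,0,0,0.008,0,0,0]
    - [1,0,0,0.006,0,0,0]
    - [1,0,0,0,0,0,0]
    - [1,0,0,0,0,0,0]
    - [1,0,0,0,0,0,0]
    - [1,0,0,0,0,0,0]
    - [1,0,0,0,0,0,0]

```text
time_s: 19.02
tcp_pos: [0.4529, -0.2481, 0.0853]
orientation: [3.135, 0.007, 1.572]
ft_force: [0.7, -0.0, 0.9]
finger_gap: 0.0001
```

carry_out:
  motion:
    - [1,0,0,0.004,0,0,0]
    - [1,0,0,0.004,0,0,0]
    - [1,0,0,0.002,0,0,0]
    - [1,0,0,0,0,0,0]
    - [1,0,0,0,0,0,0]
    - [1,0,0,0,0,0,0]
    - [1,0,0,0,0,0,0]
    - [1,0,0,0,0,0,0]

```text
time_s: 19.68
tcp_pos: [0.4531, -0.2483, 0.0834]
orientation: [3.135, 0.006, 1.572]
ft_force: [-1.6, 2.9, 10.1]
finger_gap: -0.0003
```

carry_out:
  motion:
    - [1,0,0,0.003,0,0,0]
    - [1,0,0,0.003,0,0,0]
    - [1,0,0,0,0,0,0]
    - [1,0,0,0,0,0,0]
    - [1,0,0,0,0,0,0]
    - [1,0,0,0,0,0,0]
    - [1,0,0,0,0,0,0]
    - [1,0,0,0,0,0,0]

```text
time_s: 20.35
tcp_pos: [0.4532, -0.2483, 0.0829]
orientation: [3.134, 0.005, 1.572]
ft_force: [-5.0, 6.5, 23.5]
finger_gap: 0.0002
```

The arm is at its hard stop: 23.5 N with only 0.5 mm of motion. I'll lift straight up, then check.

carry_out:
  motion:
    - [1,0,0,-0.01,0,0,0]
    - [1,0,0,-0.02,0,0,0]
    - [1,0,0,-0.05,0,0,0]
    - [1,0,0,-0.08,0,0,0]
    - [1,0,0,-0.1,0,0,0]
    - [1,0,0,-0.1,0,0,0]
    - [1,0,0,-0.08,0,0,0]
    - [1,0,0,-0.04,0,0,0]

```text
time_s: 21.02
tcp_pos: [0.4529, -0.2489, 0.2042]
orientation: [3.132, 0.009, 1.571]
ft_force: [0.1, 0.6, -0.4]
finger_gap: 0.0002
```

carry_out:
  motion:
    - [1,0,-0.05,0,0,0,0]
    - [1,0,-0.06,0,0,0,0]
    - [1,0,-0.06,0,0,0,0]
    - [1,0,-0.06,0,0,0,0]
    - [1,0,-0.04,0,0,0,0]
    - [1,0,0,0,0,0,0]
    - [1,0,0,0,0,0,0]
    - [1,0,0,0,0,0,0]

```text
time_s: 21.68
tcp_pos: [0.385, -0.2476, 0.2007]
orientation: [3.135, 0.007, 1.573]
ft_force: [1.0, 0.2, 1.2]
finger_gap: 0.0001
```

```bash
python3 - <<'E'
from h import *
from workcell import eyes
tab()
S=eyes.snapshot('scene');p,u,v=world(S,blob(S,(0,0,0),(180,255,75),(195,130,300,280)))
k=(p[:,2]>.06)&(p[:,2]<.18)&(p[:,1]<-.22)&(p[:,1]>-.28)&(p[:,0]>.41)&(p[:,0]<.52); q=p[k]; print('bar',len(q),np.percentile(q,[3,50,97],0).round(4))
T=eyes.snapshot('top');o=dict(np.load('top0.npz'))
for nm,bx in(('stopper',(185,203,210,226)),('vial',(365,265,390,290))):
    for X in(o,T):
        m=blob(X,(0,0,0),(180,255,90),bx); vv,uu=np.nonzero(m); print(nm,len(uu),uu.mean().round(1),vv.mean().round(1))
a,b=(X['pixels'][120:300,140:300].astype(int) for X in(o,T)); print('beaker area diff',abs(a-b)[:85,:90].mean().round(2))
cv2.imwrite('pics/m5.png',np.hstack([cv2.resize(x,(390,390),interpolation=2) for x in (S['pixels'][90:290,150:350,::-1],T['pixels'][120:340,140:360,::-1])]))
E
```

```text
t 21.68 tcp [ 0.385  -0.2476  0.2007] r 0.458 ang -32.7 rpy [3.135 0.007 1.573] q [-0.62  0.2   1.22  2.11 -0.23  0.96  0.72] F [1.  0.2 1.2]
wrist []
272 [(236, -0.321, -0.0), (239, -0.325, -0.0), (242, -0.329, 0.0), (245, -0.332, 0.0), (248, -0.336, 0.0), (251, -0.34, 0.0), (254, -0.343, 0.0), (257, -0.347, -0.0), (260, -0.237, 0.233), (263, -0.236, 0.238), (266, -0.236, 0.24), (269, -0.236, 0.243)]
290 [(236, -0.32, 0.003), (239, -0.325, 0.001), (242, -0.328, 0.001), (245, -0.332, 0.001), (248, -0.336, -0.0), (251, -0.34, -0.0), (254, -0.343, 0.001), (257, -0.347, 0.001), (260, -0.236, 0.235), (263, -0.236, 0.239), (266, -0.237, 0.239), (269, -0.236, 0.243)]
top [(-0.09, 0.1835), (-0.08, 0.1828), (-0.07, 0.1798), (-0.06, 0.1755), (-0.05, 0.1691), (-0.04, 0.1468), (-0.03, 0.1461), (-0.02, 0.1428), (-0.01, 0.1424), (-0.0, 0.1405), (0.01, 0.1389), (0.02, 0.1344), (0.03, 0.1317)]
scene [(-0.09, 0.1771), (-0.08, 0.1827)]
bar 495 [[ 0.4253 -0.2617  0.092 ]
 [ 0.4638 -0.2551  0.1075]
 [ 0.5073 -0.2399  0.1143]]
stopper 11 199.3 216.5
stopper 11 199.3 216.5
vial 47 378.8 277.0
vial 47 379.0 277.2
beaker area diff 3.24
```

View pics/m5.png

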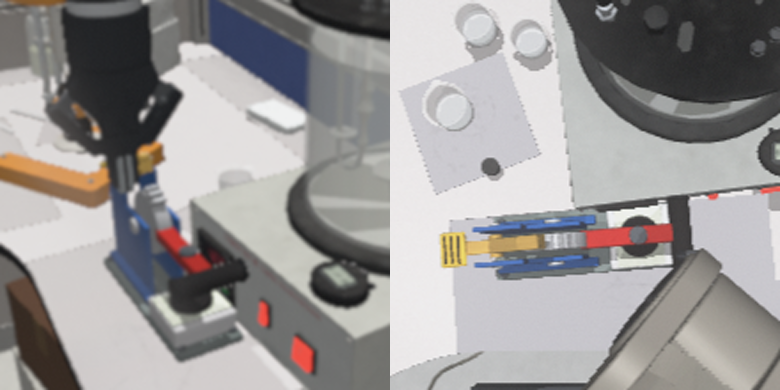

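The arm is level with its pad on the card, at scene crop (190,300). The bar top is at z = 0.114 m, where 0.113 m is expected, and the tab is still down. The robot is clear of everything and the bystanders haven't moved, so I'm handing in.

```bash
python3 -c "
from workcell import bot
print(bot.close_job())"
```

```text
the job is handed in; nothing more can be done
None
```

The job is done and handed in at about 22 s of the 48 s allowed; no verdict is reported. I swung the closed gripper round an orange arm standing in the way. I then pressed the yellow tab to its stop and pushed the crossbar down to the hard stop. At the end I lifted off and backed away.

**Last checks:**
- **Red arm:** it looks level with its pad on the card. The bar top reads z = 0.114 m, against 0.113 m expected for fully down.
- **Pawl:** the tab slope of about 0.31 rad did not change throughout the push, and it needs to stay above 0.22.
- **Bystanders:** the vial and stopper are within 0.2 px of where they started. I checked the beaker only by comparing its image area, which shows little change.
- **Forces:** the highest readings at the call ends were 11.5 N pressing the tab and 23.5 N at the arm's stop. The wrist force read about 1 N at the end, with nothing touching.

**What disagreed:** the real fingertips sit about 29 mm behind the reported TCP. My first descent onto the tab therefore stopped short, and I found contact by force and depth instead. The pawl angle by slope (about 0.31 rad) is also slightly below its nominal 0.35 stop, which I put down to depth noise.

I viewed 9 of the 10 pictures.

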